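Plug in the relay, lock it, and hold the rope-pull switch at its run mark

TASK

Plug the loose clear-cased relay fully down into the empty socket on the panel, with the test tab on its top at the end away from the socket's retaining lever, and swing that lever fully shut over it. Then, so the safety circuit can be checked before the rope is fitted, pull the rope-pull switch's eye out until its pointer stands at the run mark, never so far that the switch trips (38 mm), and keep it there: finish still holding the eye in the gripper against its spring. Leave everything else where it is.

Things in the scene. Friction and masses are not known exactly. Their poses are not given: they have to be found in the camera images.
- relay: The relay to plug in, loose and upright: clear cover (copper coil inside) on a black base. 42 (x) x 28 (y) x 52 mm high. Origin: centre underneath its brass blades, a 32 x 18 mm cluster 8 mm high; base 8 to 18 mm, cover 18 to 52 mm. Grip across y. A grey test tab stands on top at the +x end; its base has an 8 mm notch at the +x +y lower corner, for the socket's key. 70 to 110 g.
- relay_tab (a point): Top of the relay's test tab (7 x 12 x 3 mm): 15.5 mm towards +x from the relay's axis, 55 mm above its origin.
- socket_seat (a point): Where the relay's origin stands when home in the empty socket: pocket's centre, 24.5 mm above the table. x points away from the retaining lever, z up; the relay goes in with its x along this x. Pocket 45 x 31 mm, flaring to 50 x 36 mm at its rim, 18 mm above this point. A 5 mm key in its +x +y corner admits the relay one way round only. Relay top when home: 52 mm above this point.
- panel: Fixed panel, 240 (x) x 270 (y) mm plate; origin centre of its underside. The empty socket is at its centre (grey, 54 x 40 mm, rim 42.5 mm above the table; terminal decks to x = +-42 mm, 30 mm high). At y = +88 mm the same socket with a relay locked in; terminals 45 mm high from y = -68 mm on, a low bracket (35 mm) at y = 58; wiring duct 40 mm high from x = 80 mm on. Bare at x below -45 mm.
- socket_lever (a joint): Retaining lever of the empty socket, hinged at the socket's -x end on an axis along the panel's y. 0 = shut: upright at the relay's end, its hook 1.5 mm over the relay's top. Grows to 1.1 rad as it leans outwards to -x. Starts open and stays where left (friction 0.03 N m, under 1 N at its top). Push it shut from the -x side, following its arc: a purely level push jams while it leans far.
- lever_hinge (a point): The lever's hinge axis: 31 mm from the socket's centre towards -x, 34.5 mm above the table. Axes as the panel's.
- lever_tip (a point): Top of the lever's arm, 46.5 mm from the hinge. The arm is a grey strap 16 mm wide (y), 3 mm thick; at its top a hook reaches 19 mm inwards and a thumb lip 7 mm outwards.
- eye (a joint): Pull-out of the rope-pull switch's eye, m: 0 = sprung home, grows as pulled. Run mark 0.025; run band 0.020 to 0.030. At 0.038 the switch trips; hard stop 0.044. Pull about 6 N at the start, 13.5 N at the mark, 17 N at the trip point, and 1 N friction; it snaps home when let go.
- eye_center (a point): Centre of the steel eye at the front of the rope-pull switch, 46 mm above the table. Axes are the switch's: pulling goes along -x, z up. The eye is an upright ring 40.6 mm across, 9.6 mm thick along y (hole along y), top at 66 mm. The box's nose begins 43 mm behind it at home (38 mm across), the box 55 mm behind. Pinch the ring across y from above.
- run_mark (a point): Where the eye's centre stands when the pointer is at the run mark: 25 mm out from home, along the switch's -x. In the black window on the box's top a white bar pointer moves with the eye; the mark is the two dark ticks on the lid beside the window; white lines 5 mm to each side of it bound the run band.
- switch: The rope-pull switch: die-cast aluminium box 150 (x) x 62 x 82 mm high on a foot plate 200 x 90 x 4 mm, screwed to the bench. Origin: centre underneath the foot plate; x points to the rear; the eye's centre at home is at x = -130 mm. A black reset button (13 mm high) stands on the rear of its lid.
- contactor: Bystander: small white contactor, 45 x 57 x 60 mm, standing loose. Origin: centre of its underside.
- timer: Bystander: grey plug-in timer with a dial on top and a round black foot, 36 x 36 x 67 mm. Origin: centre of its underside.
- screwdriver: Bystander: screwdriver 190 mm long lying on the bench, along its x.
- pliers: Bystander: blue-handled pliers about 175 mm long and 18 mm high, lying along its x.
- pushbutton_box: Bystander: white pushbutton enclosure, 68 x 130 x 85 mm, with a red mushroom and a yellow button.
- mug: Bystander: white mug, 80 mm across, 90 mm high.
- terminal_stick: Bystander: stick of six grey terminals, 48 x 51 x 41 mm.

How it is judged:
On the way, in this order (a step that is already met when the one before it is completed fails the run):
1. the relay is plugged fully home in the empty socket, the right way round (horizontal distance between relay and socket_seat below 0.0035 m and z of relay in the frame of socket_seat between -0.003 and 0.0025 m and angle between relay's own z axis and vertical below 0.06 rad and x of relay_tab in the frame of socket_seat above 0.01 m), for 0.2 s.
2. the retaining lever is shut over the seated relay (all of step 1 and value of joint socket_lever below 0.07 rad), for 0.2 s.
At the end, for the whole second after the job is handed in: Relay in the socket within 3.5 mm of centre and 2.5 mm of full depth, upright, tab end away from the lever; lever within 0.07 rad of shut; fingers (over 5 N) hold the eye still between 19.5 and 30.5 mm of pull-out through the last second (all of step 2 and value of joint eye between 0.0195 and 0.0305 m and velocity of joint eye between -0.01 and 0.01 m/s and contact force between the fingers and eye above 5 N and contact force between the fingers and relay below 0.1 N); the arm keeps its last pose, push and grip.
It fails at once if the eye is pulled to its trip point (38 mm) (value of joint eye above 0.038 m).
It fails at once if something else on the bench is disturbed (moved over 25 mm) (distance of any of contactor, timer, screwdriver, pliers, pushbutton_box, mug, terminal_stick from where it was at the start of the episode above 0.025 m).
It also fails if it takes over 64 s, if anything falls off the work surface, if the arm or the gripper's body presses on something with over 40 N, if the wrist force passes 120 N, or if a joint passes its speed limit or range.

ROBOT

A 6-joint arm with a two-finger parallel gripper is mounted at the origin on the work surface. World frame = base frame: x ahead of the robot, y to its left, z up, the work surface at z = 0. Lengths are in m, angles in rad, forces in N, time in s.
With the tool pointing down it reaches from about 0.425 to 0.95 m from the base axis. Payload 14.7 kg.
Tool frame: the origin (TCP) lies at the very end of the fingers, on their centre line; the grasp point (between the pads) lies 19 mm behind it (manip.hold_point_z is the distance from the TCP to the grasp point, in m); z points along the fingers, y is the line along which they close (so a half turn about z gives the same grasp; the last joint's range is limited). The gripper opens to 85 mm and grips with 20 to 120 N. Pads are 22 mm wide; open, the fingers measure 114 mm over their backs; the gripper's body (76 mm by 85 mm) begins 54 mm behind the grasp point. The pads swing forward as they close: fully open they stand 13 mm farther back than shut.
Start: joints at [1.144, 0.48, 1.596, -0, 1.065, -0.047], TCP at [0.241, 0.604, 0.231] pointing down, gripper open.
Joint ranges: [-2.75, 2.75], [-0.82, 2.05], [0.23, 2.67], [-1.56, 4.7], [0.09, 2.69], [-2.92, 2.92]. Speed limits (rad/s): [1.89, 1.89, 2.39, 3.01, 3.01, 3.01].

INTERFACE

Orientations are given as a unit quaternion [w, x, y, z].
In Python, from cell import monitor, imaging, ticket, silhouettes, manip gives the robot as it stands.
- The arm moves only by the tool move_arm, never from a script. Its argument "rows" is a list of rows, each a list of 2 entries, a list of its own where there are three numbers: the shift along the tool's x, y, z in m, then the turn about the tool's z in degrees. A call has 1 to 8 rows; each row shifts and turns the commanded pose from where the row before left it, along the tool's axes as they then stand; what a row does not reach is not made up. A row lasts 1/12 s, in which the tool goes at most 41.7 mm and 7.16 degrees, less where a joint would pass 70% of its speed; a pose out of reach is approached as far as the arm can. A call with a gripper value outside its range is refused whole. "gripper" is the gripper command: -1 is fully open, 1 is shut, values between are in proportion, set as the call begins (left out, the last holds). The fingers move at their own pace and stop on an object; the grip force is fixed at half the most. Time passes only in rows, so rows that do not move let the fingers close. It gives the time, the measured TCP pose, the force, the opening and the grip force at its end, in the units of the state.
- monitor.get_state(): the state, without advancing time (a new reading comes with each control period).
- imaging.get_image(name): name is "side" or "top"; returns a dict with "img" (384x512x3 uint8, red, green, blue), "range_z" (384x512 float32, m along the optical axis (not along the pixel's ray), 0 where there is no reading), "fx", "fy", "cx", "cy" (pixels), "dist" ([k1, k2, p1, p2, k3] as OpenCV has them; the pictures are not rectified), "R" (3x3) and "t" (3): a world point X has camera coordinates R X + t. Camera axes: x right, y down, z forward; pixel columns grow to the right and rows downward; lengths in m; the calibration is good to about 2 mm. A picture is of the moment at which its call begins.
- ticket.job_done(): hands the job in; it is judged then, once.
Trained networks look in a picture, given as the dict that the camera call returned (one of the last four; its "shot" number tells which), for a name from the list of things; names that differ only in an ending like _2 or _b are one class to them, and where a whole thing is asked for, a point or a joint stands for the part that bears it (a point fixed in the world has none). Each returns a list of dicts, best first, with "confidence" (0 to 1); they miss things now and then, are a little off and sometimes report something else, mostly with a low value. They report only what shows in the picture. A call takes as long as a camera call.
- silhouettes(name, picture): "mask" (384x512 bool, what is visible of it) and "box" ([left, top, right, bottom] in pixels, round what is visible of it).
The state is a dict: "time_s": time; "joints": joint angles; "joint_velocities": joint speeds; "effort": joint torques, N m; "tool_pos": TCP position; "tcp_rot": TCP orientation; "force": force on the tool from outside, world axes, zero at the start; "moment": the same for the moment, N m; "opening": finger opening in m; "grasp_force": force on a finger pad.
Only numpy, scipy, OpenCV 4.12 (cv2) and the standard library are available. Lean on these libraries where they do the work, as an engineer would, in place of code of your own. Each camera call takes 0.05 s, during which the arm holds its last target. There are 200 camera calls.

## Working session

There is one attempt and no reset: what is moved stays moved. The work goes in short steps, Python scripts to look and compute and a tool call to move; the robot and the scene stay as the last step left them, time stands still between calls to the robot, and variables do not carry over. Pictures are saved under pics/ and viewed, at most 10 in all, crops included, and the job is handed in when it is done.

Besides the shell and the picture viewer there is one more tool, called after "Request:" by a JSON object that holds its "op" and its "data". move_arm: Moves the arm, as the interface text tells. Its arguments: {"type":"object","properties":{"rows":{"type":"array","items":{"type":"array"}},"gripper":{"type":"number"}},"required":["rows"]}

```bash
mkdir -p pics && ls && cat > h.py <<'E'
import numpy as np, cv2
from cell import monitor, imaging, ticket, silhouettes, manip
def cloud(p):
    v,u=np.mgrid[0:384,0:512]; z=p["range_z"].astype(float)
    K=np.array([[p["fx"],0,p["cx"]],[0,p["fy"],p["cy"]],[0,0,1]])
    n=cv2.undistortPoints(np.stack([u,v],-1).reshape(-1,1,2).astype(np.float64),K,np.array(p["dist"],float)).reshape(384,512,2)
    c=np.stack([n[...,0]*z,n[...,1]*z,z],-1)
    W=(c-np.array(p["t"]))@np.array(p["R"]); W[z<=0]=np.nan
    return W
def pix(p,X):
    K=np.array([[p["fx"],0,p["cx"]],[0,p["fy"],p["cy"]],[0,0,1]])
    return cv2.projectPoints(np.array(X,float).reshape(-1,1,3),cv2.Rodrigues(np.array(p["R"]))[0],np.array(p["t"],float),K,np.array(p["dist"],float))[0].reshape(-1,2)
def save(p,name,box=None,s=1):
    im=p["img"][...,::-1]
    if box: im=im[box[1]:box[3],box[0]:box[2]]
    cv2.imwrite("pics/"+name,cv2.resize(im,None,fx=s,fy=s,interpolation=cv2.INTER_CUBIC))
E
python3 - <<'E'
from h import *
np.set_printoptions(precision=4,suppress=True)
print(monitor.get_state(), manip.hold_point_z)
ps={n:imaging.get_image(n) for n in("top","side")}
for n,p in ps.items():
    W=cloud(p); np.save(n+"W.npy",W)
    print(n,"cam at",-np.array(p["R"]).T@np.array(p["t"]),p["fx"])
    for o in["relay","panel","switch","eye","socket_lever"]:
        for d in silhouettes(o,p)[:2]:
            m=d["mask"]; P=W[m]; P=P[np.isfinite(P[:,0])]
            print(o,round(d["confidence"],2),d["box"],len(P),np.median(P,0),P.min(0),P.max(0))
            np.save(f"{n}_{o}_m.npy",m) if d is not None else 0
im=np.hstack([ps["top"]["img"]]);save(ps["top"],"top1.png",s=1.5);save(ps["side"],"side1.png",s=1.5)
E
```

```text
pics
{'time_s': 0.0, 'joints': array([ 1.1444,  0.4808,  1.5968, -0.    ,  1.0651, -0.0466]), 'joint_velocities': array([ 0.0009,  0.0005, -0.0003, -0.0012, -0.    ,  0.0016]), 'effort': array([ -0.0039, -95.0608, -43.0196,  -0.0009,   0.012 ,  -0.0001]), 'tool_pos': array([0.2408, 0.6033, 0.2307]), 'tcp_rot': array([-0.0001,  0.1888,  0.982 , -0.0006]), 'force': array([ 0.2719,  0.5904, -0.0902]), 'moment': array([-0.0362,  0.0305, -0.0485]), 'grasp_force': 0.0, 'opening': 0.08505885640102456} 0.0187
top cam at [ 0.3595 -0.039   1.5598] 483.6375817120609
panel 0.73 [146.1, 142.7, 227.7, 218.7] 6011 [0.5878 0.1918 0.0058] [ 0.4673  0.0554 -0.0082] [0.721  0.3354 0.0895]
switch 0.77 [317.4, 150.9, 352.9, 223.7] 1809 [ 0.5932 -0.2847  0.0764] [ 0.4621 -0.3538 -0.008 ] [ 0.711  -0.2306  0.1022]
switch 0.41 [378.7, 196.3, 421.8, 222.1] 945 [ 0.5055 -0.4944  0.065 ] [ 0.4731 -0.566  -0.0054] [ 0.5473 -0.4351  0.0924]
eye 0.5 [338.8, 203.9, 351.6, 219.3] 102 [ 0.4967 -0.3168  0.055 ] [ 0.4647 -0.3359 -0.0078] [ 0.5192 -0.3016  0.0686]
socket_lever 0.3 [324.2, 226.0, 337.7, 289.0] 251 [ 0.3994 -0.2794  0.023 ] [ 0.2622 -0.3025 -0.004 ] [ 0.4474 -0.2593  0.0356]
side cam at [-0.3734 -0.9844  0.8622] 486.8073411287736
relay 0.49 [255.0, 186.1, 276.2, 200.2] 236 [ 0.5614 -0.076   0.0357] [ 0.5429 -0.0892 -0.0023] [0.6242 0.011  0.0566]
relay 0.28 [168.7, 141.7, 264.3, 197.5] 3098 [0.5751 0.1782 0.0067] [ 0.4656  0.0511 -0.0068] [0.7648 0.38   0.0827]
panel 0.62 [168.2, 143.1, 265.2, 196.2] 3103 [0.5765 0.1802 0.0067] [ 0.4656  0.0518 -0.0068] [0.7648 0.4006 0.0827]
switch 0.92 [301.0, 188.2, 357.1, 249.9] 1847 [ 0.5677 -0.3207  0.0547] [ 0.456  -0.3606 -0.0057] [ 0.7146 -0.1918  0.0934]
switch 0.42 [340.8, 237.7, 401.8, 292.4] 1904 [ 0.4822 -0.5147  0.0557] [ 0.4694 -0.5721 -0.0036] [ 0.62   -0.3972  0.0894]
eye 0.54 [307.1, 223.5, 318.9, 239.9] 116 [ 0.4915 -0.3243  0.0511] [ 0.4578 -0.3315  0.0326] [ 0.5219 -0.303   0.0666]
```

View pics/top1.png

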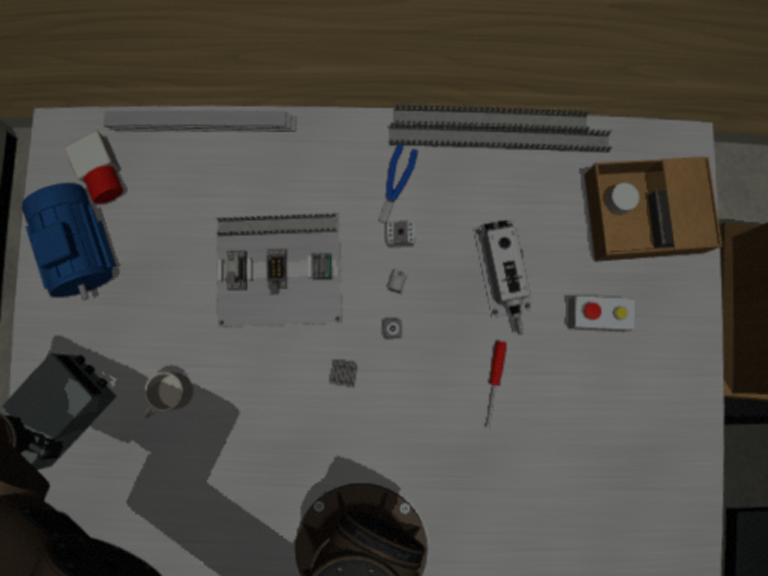

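View pics/side1.png

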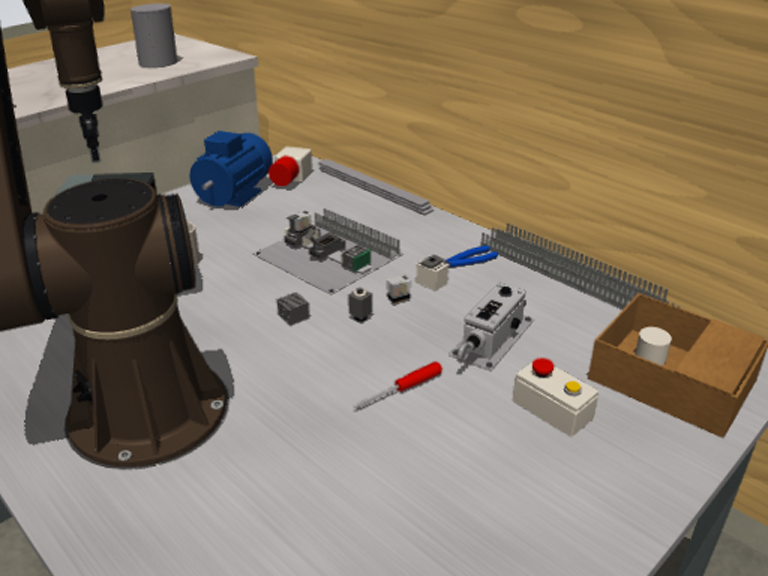

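The top picture shows the panel at about (280,270) with the empty socket at (277,268) and its lever at (275,287). The relay is at (397,281) and the switch runs from (495,225) to the eye at (516,325). Next I zoom in and fit.

```bash
python3 - <<'E'
from h import *
np.set_printoptions(precision=4,suppress=True)
p=imaging.get_image("top"); s=imaging.get_image("side")
W=cloud(p)
a=cv2.resize(p["img"][138:226,140:290][...,::-1],None,fx=5,fy=5,interpolation=cv2.INTER_CUBIC)[:300]
a=cv2.resize(p["img"][145:222,142:232][...,::-1],(468,400),interpolation=cv2.INTER_CUBIC)
b=cv2.resize(p["img"][170:205,245:285][...,::-1],(320,280),interpolation=cv2.INTER_CUBIC)
c=cv2.resize(s["img"][180:206,250:280][...,::-1],(320,277),interpolation=cv2.INTER_CUBIC)
d=cv2.resize(p["img"][145:225,312:357][...,::-1],(225,400),interpolation=cv2.INTER_CUBIC)
out=np.zeros((600,800,3),np.uint8); out[:400,:468]=a; out[:280,475:795]=b; out[290:567,475:795]=c
out[400:,0:200]=cv2.resize(s["img"][218:248,300:330][...,::-1],(200,200),interpolation=cv2.INTER_CUBIC)
out[400:,205:455]=cv2.resize(s["img"][155:180,196:227][...,::-1],(250,200),interpolation=cv2.INTER_CUBIC)
cv2.imwrite("pics/crops.png",out*1)
# panel
def rect(P): 
    r=cv2.minAreaRect((P[:,:2]*1000).astype(np.float32)); return r
m=np.load("top_panel_m.npy"); P=W[m]; P=P[np.isfinite(P[:,0])]
print("panel",rect(P))
m=np.load("top_switch_m.npy") ; 
for o in silhouettes("switch",p)[:1]:
    P=W[o["mask"]]; 
    Q=P[(P[:,2]>.074)&(P[:,2]<.09)]; print("lid",len(Q),rect(Q),np.median(Q[:,2]))
# relay: heights in region
for n,V in(("top",W),("side",cloud(s))):
    sel=(abs(V[...,0]-.56)<.05)&(abs(V[...,1]+.075)<.04)
    for lo,hi in((.012,.03),(.03,.045),(.045,.054),(.054,.06)):
        Q=V[sel&(V[...,2]>lo)&(V[...,2]<hi)]
        if len(Q)>4: print(n,"relay",lo,hi,len(Q),Q.mean(0),rect(Q))
    sel=(abs(V[...,0]-.5)<.06)&(abs(V[...,1]+.32)<.03)&(V[...,2]>.03)&(V[...,2]<.07)
    Q=V[sel]; Q=Q[Q[:,0]<.53]; print(n,"eye",len(Q),Q.mean(0),Q.min(0),Q.max(0))
print("table z",np.nanmedian(W[230:245,270:320,2]))
# panel heights grid
for r in range(160,204,2): print(r," ".join("%3d"%(1000*W[r,c,2]) if np.isfinite(W[r,c,2]) else " --" for c in range(150,226,2)))
print(W[179,184],W[190,183])
E
```

```text
panel ((593.4630126953125, 196.87393188476562), (245.74667358398438, 273.11639404296875), 2.668825626373291)
lid 921 ((580.4937133789062, -298.1305236816406), (201.28648376464844, 64.80928039550781), 12.16220474243164) 0.08233901514575721
top relay 0.012 0.03 6 [ 0.5479 -0.0587  0.0201] ((548.1434936523438, -57.420562744140625), (23.56612777709961, 1.1143531799316406), 72.96409606933594)
top relay 0.03 0.045 9 [ 0.5544 -0.0591  0.0391] ((562.12548828125, -69.26713562011719), (17.495563507080078, 47.285823822021484), 43.70061492919922)
top relay 0.045 0.054 80 [ 0.5673 -0.0634  0.051 ] ((567.9309692382812, -63.77488708496094), (28.03570556640625, 41.2239990234375), 73.25729370117188)
top relay 0.054 0.06 37 [ 0.5682 -0.0636  0.0559] ((567.8802490234375, -64.51630401611328), (26.802711486816406, 39.98463439941406), 72.40847778320312)
top eye 139 [ 0.5033 -0.3131  0.0557] [ 0.4616 -0.3275  0.0321] [ 0.5299 -0.2901  0.0691]
side relay 0.012 0.03 68 [ 0.5593 -0.0758  0.0206] ((558.8110961914062, -78.04364013671875), (25.459012985229492, 45.36029052734375), 49.922943115234375)
side relay 0
[... 3341 characters left out ...]
14   8  -1   9   9   6   3   4
196   4  -1   9   0   0   3   2   1   6   4   5   8   8   4   2   0  67  71   4   1   4   0   4   4   6   5   6   6  -1   5   2   0   8  10   1   3   0   0
198   9  12   7   0   7   5   7   6   2   2   4  -2   4   0   1   0   6   0   9   6   0   4  10   1  -3   9   2   2   3   0   0   8   1   6   4   5   3   0
200   4   3   1   4   1   1   0   4   5   6   3   5   2  10   0   5   0   4  11  -3   0   6   3   0   3  -1   5   0   8   7   1   1   4   2  -3   0   2   5
202   3   0  10   4   7   2   0   5   4   9   0   5   6   5   2   6   4   5   1   8  10   5   1   7   1   4   1   1   3  --   1   3   2   0   1   5   1   1
[0.59   0.1944 0.0352] [0.5487 0.1893 0.0802]
```

View pics/crops.png

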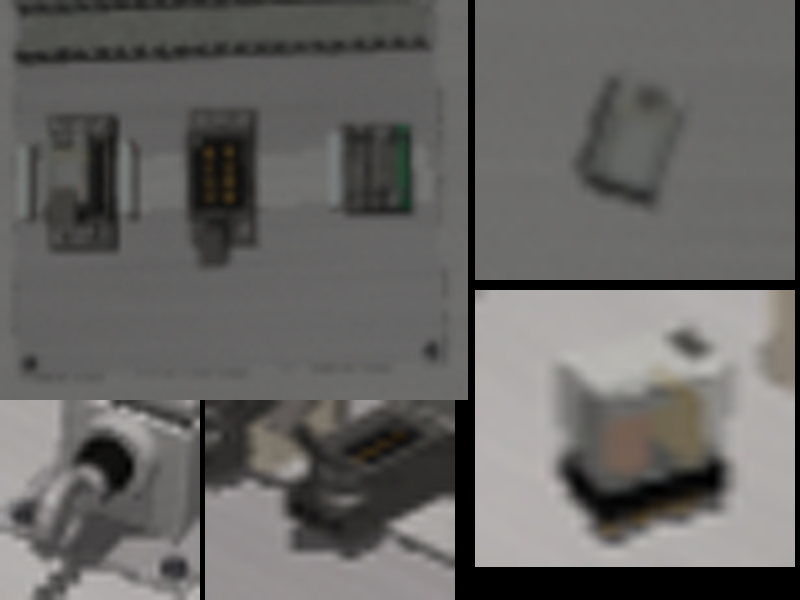

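The crops show the socket lever towards world -x at crop pixel (212,240), with the pocket opening above it. The relay's tab is at its far end (650,98), so relay yaw is about -17° and the tab is already on the +x side. Next I refine the poses by edge fitting.

```bash
cat > fit.py <<'E'
from h import *
from scipy.ndimage import map_coordinates
from scipy.optimize import differential_evolution
def rectpts(lx,ly,z,cx=0,cy=0,sides="xXyY"):
    t=np.linspace(-.5,.5,60); o=[]
    for c in sides:
        if c in"xX": q=(-.5 if c=="x" else .5)*np.ones(60); o.append(np.c_[cx+q*lx,cy+t*ly,0*t+z])
        else: q=(-.5 if c=="y" else .5)*np.ones(60); o.append(np.c_[cx+t*lx,cy+q*ly,0*t+z])
    return o
def fit(ps,segs,x0,d=(.012,.012,.1)):
    Gs=[]
    for p in ps:
        g=cv2.GaussianBlur(p["img"].astype(np.float32).mean(2),(0,0),.7); g=np.hypot(cv2.Sobel(g,5,1,0),cv2.Sobel(g,5,0,1)); Gs.append(np.minimum(g,np.percentile(g,97)))
    M=np.concatenate(segs)
    def f(v):
        c,s=np.cos(v[2]),np.sin(v[2])
        X=np.c_[v[0]+c*M[:,0]-s*M[:,1],v[1]+s*M[:,0]+c*M[:,1],M[:,2]]
        return -sum(map_coordinates(G,pix(p,X)[:,::-1].T,order=1).mean() for G,p in zip(Gs,ps))
    r=differential_evolution(f,[(a-b,a+b) for a,b in zip(x0,d)],seed=1,popsize=12,maxiter=40)
    return r.x,r.fun
E
python3 - <<'E'
from fit import *
np.set_printoptions(precision=4,suppress=True)
p=imaging.get_image("top"); s=imaging.get_image("side")
plate=rectpts(.24,.27,.005); sock=rectpts(.084,.040,.030)+rectpts(.05,.036,.0425); rim=rectpts(.054,.04,.0425)
for n,ps in(("t",[p]),("s",[s]),("ts",[p,s])):
    print(n,"plate",fit(ps,plate,(.5935,.1965,.045)))
    print(n,"sock",fit(ps,sock+rim,(.5935,.195,.045)))
    print(n,"switch",fit(ps,rectpts(.2,.09,.004)+rectpts(.15,.062,.084),(.586,-.297,.21)))
    print(n,"relay",fit(ps,rectpts(.042,.028,.052)+rectpts(.042,.028,.010),(.568,-.065,-.29),(.012,.012,.2)))
E
```

```text
t plate (array([0.5937, 0.1945, 0.0626]), np.float64(-52.730899810791016))
t sock (array([0.5931, 0.1928, 0.0406]), np.float64(-93.80288696289062))
t switch (array([ 0.591 , -0.2933,  0.2148]), np.float32(-62.91732))
t relay (array([ 0.5701, -0.0576, -0.2021]), np.float64(-72.93669891357422))
s plate (array([0.5845, 0.185 , 0.0637]), np.float32(-102.7981))
s sock (array([ 0.5815,  0.1967, -0.031 ]), np.float32(-111.19135))
s switch (array([ 0.5977, -0.301 ,  0.2052]), np.float32(-127.35765))
s relay (array([ 0.5664, -0.0729, -0.4439]), np.float64(-148.0701141357422))
ts plate (array([0.5845, 0.1856, 0.065 ]), np.float64(-138.48023986816406))
ts sock (array([0.5816, 0.1936, 0.095 ]), np.float32(-194.95084))
ts switch (array([ 0.5963, -0.3008,  0.1955]), np.float64(-177.96054077148438))
ts relay (array([ 0.5677, -0.0691, -0.4344]), np.float64(-201.4278564453125))
```

```bash
cat >> h.py <<'E'
def plan(xyz,yang,fwd=True):
    """yang: wanted world angle (deg) of tool y. Prints turn (do first) and the shift in tool axes after the turn"""
    from scipy.spatial.transform import Rotation as R
    s=monitor.get_state(); q=s["tcp_rot"]; r=R.from_quat([q[1],q[2],q[3],q[0]]); M=r.as_matrix()
    a=np.degrees(np.arctan2(M[1,1],M[0,1])); t=-((yang-a+180)%360-180)
    M2=(r*R.from_rotvec([0,0,np.radians(t)])).as_matrix()
    d=M2.T@(np.array(xyz)-s["tool_pos"])
    print("t%.2f"%s["time_s"],"pos",s["tool_pos"].round(4),"yang %.2f"%a,"tilt",M[:2,2].round(4),"turn %.2f"%t,"shift mm",(d*1000).round(1),"F",np.round(s["force"],1),"open",round(s["opening"],4),"grip",round(s["grasp_force"],1))
E
python3 -c "
from h import *
plan([.568,-.065,.11],73)"
```

```text
t0.85 pos [0.241  0.6037 0.2313] yang 68.24 tilt [0. 0.] turn -4.76 shift mm [-508.2 -543.9  121.3] F [ 0.6 -0.9  0.9] open 0.0855 grip 0.0
```

Request:
{"op": "move_arm", "data": {"rows": [[[0,0,0],-4.8],[[-0.024,-0.026,0],0],[[-0.024,-0.026,0],0],[[-0.024,-0.026,0],0],[[-0.024,-0.026,0],0],[[-0.024,-0.026,0],0],[[-0.024,-0.026,0],0],[[-0.024,-0.026,0],0]], "gripper": -1}}

```text
time_s: 1.52
tool_pos: [0.349, 0.3791, 0.2314]
tcp_rot: [0.0, 0.147, 0.989, 0.0]
force: [0.7, -0.0, 0.4]
opening: 0.0857
grasp_force: 0.0
```

Request:
{"op": "move_arm", "data": {"rows": [[[-0.024,-0.026,0],0],[[-0.024,-0.026,0],0],[[-0.024,-0.026,0],0],[[-0.024,-0.026,0],0],[[-0.024,-0.026,0],0],[[-0.024,-0.026,0],0],[[-0.024,-0.026,0.02],0],[[-0.024,-0.026,0.02],0]]}}

```text
time_s: 2.18
tool_pos: [0.473, 0.1242, 0.1919]
tcp_rot: [0.002, 0.147, 0.989, 0.001]
force: [0.5, 1.2, -0.3]
opening: 0.0856
grasp_force: 0.0
```

Request:
{"op": "move_arm", "data": {"rows": [[[-0.024,-0.026,0.02],0],[[-0.024,-0.026,0.02],0],[[-0.024,-0.026,0.02],0],[[-0.024,-0.022,0.02],0],[[-0.024,-0.02,0],0],[[-0.024,-0.015,0],0],[[-0.004,0,0],0],[[0,0,0],0]]}}

```text
time_s: 2.85
tool_pos: [0.575, -0.048, 0.1112]
tcp_rot: [0.0, 0.149, 0.989, 0.0]
force: [-0.1, 0.3, 0.1]
opening: 0.0853
grasp_force: 0.0
```

```bash
python3 - <<'E'
from fit import *
np.set_printoptions(precision=4,suppress=True)
p=imaging.get_image("side")
plan([.568,-.065,.024],73)
W=cloud(p)
sel=(abs(W[...,0]-.565)<.05)&(abs(W[...,1]+.07)<.05)
for lo,hi in((.006,.03),(.03,.045),(.045,.06)):
    Q=W[sel&(W[...,2]>lo)&(W[...,2]<hi)]; print(lo,len(Q),Q.mean(0),cv2.minAreaRect((Q[:,:2]*1000).astype(np.float32)))
save(p,"relay_s.png",(225,140,325,215),8)
E
```

```text
t2.90 pos [ 0.5738 -0.0469  0.1111] yang 72.97 tilt [-0.0001  0.0001] turn -0.03 shift mm [  0.2 -19.   87.1] F [-0.7  0.6  0.2] open 0.0853 grip 0.0
0.006 91 [ 0.5592 -0.0749  0.019 ] ((559.2753295898438, -75.31178283691406), (24.4427433013916, 45.275630950927734), 40.82554626464844)
0.03 57 [ 0.5618 -0.0761  0.0372] ((561.4240112304688, -75.17097473144531), (24.260690689086914, 45.34318542480469), 50.677433013916016)
0.045 85 [ 0.5651 -0.0697  0.0504] ((564.2802734375, -68.8576431274414), (36.255615234375, 45.228797912597656), 73.61474609375)
```

View pics/relay_s.png

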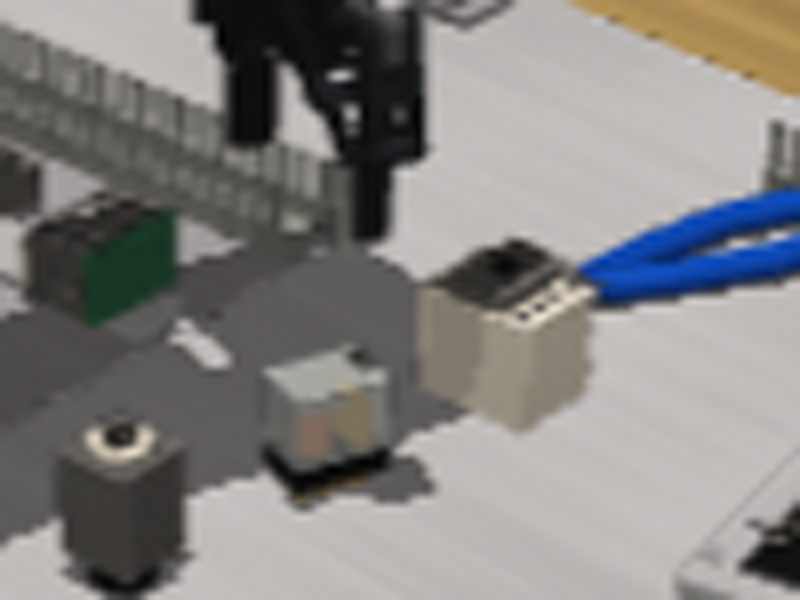

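The side crop shows the open fingers above and behind the relay at (330,420), clear of the contactor and timer. I descend and grip.

Request:
{"op": "move_arm", "data": {"rows": [[[0,-0.02,0],0],[[0,0,0.03],0],[[0,0,0.03],0],[[0,0,0.02],0],[[0,0,0.0075],0],[[0,0,0],0],[[0,0,0],0],[[0,0,0],0]]}}

```text
time_s: 3.57
tool_pos: [0.5686, -0.0655, 0.0252]
tcp_rot: [0.001, 0.147, 0.989, -0.0]
force: [0.1, -0.4, 0.4]
opening: 0.0858
grasp_force: 0.0
```

Request:
{"op": "move_arm", "data": {"rows": [[[0,0,0],0],[[0,0,0],0],[[0,0,0],0],[[0,0,0],0],[[0,0,0],0],[[0,0,0],0],[[0,0,0],0],[[0,0,0],0]], "gripper": 1}}

```text
time_s: 4.23
tool_pos: [0.5681, -0.0659, 0.0243]
tcp_rot: [0.0, 0.148, 0.989, -0.0]
force: [-1.5, -0.3, 8.1]
opening: 0.0273
grasp_force: 58.8
```

```bash
python3 -c "
from h import *
plan([.568,-.065,.024],73)"
```

```text
t4.23 pos [ 0.5681 -0.0659  0.0243] yang 73.03 tilt [ 0.0005 -0.0001] turn 0.03 shift mm [0.3 0.9 0.3] F [-1.5 -0.3  8.1] open 0.0273 grip 58.8
```

Gripped: opening 27 mm, 59 N. I lift and carry it to above the socket.

Request:
{"op": "move_arm", "data": {"rows": [[[0,0,-0.02],0],[[0,0,-0.03],0],[[0,0,-0.035],0],[[0,0,-0.04],0],[[0,0,0],-6.5],[[0,0,0],-6.5],[[0,0,0],-6.5],[[0,0,0],0]]}}

```text
time_s: 4.9
tool_pos: [0.5678, -0.0658, 0.1491]
tcp_rot: [0.0, -0.025, 1.0, -0.0]
force: [0.7, -0.3, -1.2]
opening: 0.0274
grasp_force: 59.5
```

```bash
python3 -c "
from h import *
plan([.593,.194,.1],92.5)"
```

```text
t4.90 pos [ 0.5678 -0.0658  0.1491] yang 92.88 tilt [ 0.0003 -0.0001] turn 0.38 shift mm [-36.5 258.5  49.1] F [ 0.7 -0.3 -1.2] open 0.0274 grip 59.5
```

Request:
{"op": "move_arm", "data": {"rows": [[[-0.005,0.036,0],0],[[-0.005,0.036,0],0],[[-0.005,0.036,0],0],[[-0.005,0.036,0],0],[[-0.005,0.036,0],0],[[-0.005,0.036,0],0],[[-0.0045,0.0285,0.012],0],[[-0.002,0.014,0.012],0]]}}

```text
time_s: 5.57
tool_pos: [0.5934, 0.1976, 0.1248]
tcp_rot: [0.001, -0.021, 1.0, 0.0]
force: [-0.1, 0.9, -1.6]
opening: 0.0269
grasp_force: 59.7
```

Request:
{"op": "move_arm", "data": {"rows": [[[0,0,0.02],0],[[0,0,0.005],0],[[0,0,0],0],[[0,0,0],0]]}}

```text
time_s: 5.9
tool_pos: [0.5926, 0.1932, 0.0996]
tcp_rot: [-0.001, -0.021, 1.0, -0.0]
force: [-0.2, 0.3, -0.8]
opening: 0.0272
grasp_force: 59.6
```

```bash
python3 - <<'E'
from fit import *
np.set_printoptions(precision=4,suppress=True)
plan([.593,.194,.1],92.5)
s=imaging.get_image("side"); p=imaging.get_image("top")
st=monitor.get_state()["tool_pos"]; zr=st[2]-.0243
seg=rectpts(.042,.028,zr+.052)+rectpts(.042,.028,zr+.008,sides="xy")+rectpts(.042,.028,zr+.018,sides="xy")
for n in range(1): print(fit([s],seg,(st[0],st[1],.045),(.01,.006,.002)))
a=cv2.resize(s["img"][140:185,190:245][...,::-1],(550,450),interpolation=cv2.INTER_CUBIC)
for X,col in((rectpts(.054,.04,.0425),(0,255,0)),(rectpts(.045,.031,.0425),(0,255,255)),(rectpts(.042,.028,zr+.018),(0,0,255)),(rectpts(.042,.028,zr+.008),(255,0,255))):
    c0=np.array([.593,.194]) if col[1] else st[:2]
    X=np.concatenate(X); c,sn=np.cos(.045),np.sin(.045)
    Y=np.c_[c0[0]+c*X[:,0]-sn*X[:,1],c0[1]+sn*X[:,0]+c*X[:,1],X[:,2]]
    for u,v in pix(s,Y): cv2.circle(a,(int((u-190+.5)*10),int((v-140+.5)*10)),1,col,-1)
b=cv2.resize(p["img"][150:205,160:210][...,::-1],(250,275),interpolation=cv2.INTER_CUBIC)
o=np.zeros((450,800,3),np.uint8); o[:,:550]=a; o[:275,550:]=b; cv2.imwrite("pics/above.png",o)
E
```

```text
t5.90 pos [0.5926 0.1932 0.0996] yang 92.42 tilt [-0.0012 -0.0004] turn -0.08 shift mm [-0.4  0.8 -0.4] F [-0.2  0.3 -0.8] open 0.0272 grip 59.6
(array([0.5922, 0.1894, 0.0447]), np.float32(-153.95508))
```

View pics/above.png

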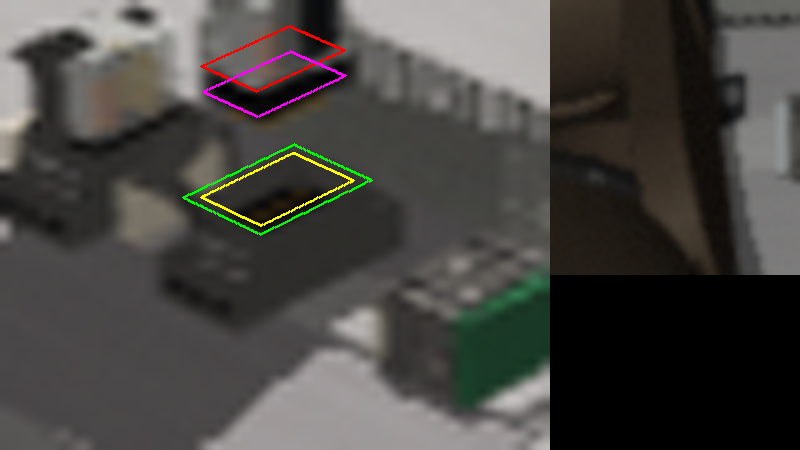

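The view shows the relay, black base at (275,90), above the socket pocket at (270,195), roughly aligned. I descend to the rim, then go on in small steps while watching the force.

Request:
{"op": "move_arm", "data": {"rows": [[[-0.0005,0.0005,0.01],0],[[0,0,0.012],0],[[0,0,0.01],0],[[0,0,0.005],0],[[0,0,0.002],0],[[0,0,0],0]]}}

```text
time_s: 6.5
tool_pos: [0.5929, 0.1944, 0.0599]
tcp_rot: [-0.001, -0.022, 1.0, -0.0]
force: [0.2, 0.5, -0.3]
opening: 0.027
grasp_force: 59.6
```

Request:
{"op": "move_arm", "data": {"rows": [[[0,0,0.001],0],[[0,0,0.001],0],[[0,0,0.001],0],[[0,0,0],0]]}}

```text
time_s: 6.83
tool_pos: [0.5935, 0.1946, 0.0579]
tcp_rot: [0.0, -0.022, 1.0, 0.0]
force: [-0.4, -0.3, -1.2]
opening: 0.0269
grasp_force: 59.6
```

Request:
{"op": "move_arm", "data": {"rows": [[[0,0,0.001],0],[[0,0,0.001],0],[[0,0,0],0]]}}

```text
time_s: 7.08
tool_pos: [0.5933, 0.1946, 0.0557]
tcp_rot: [-0.0, -0.022, 1.0, -0.0]
force: [-0.5, -0.2, -1.3]
opening: 0.0268
grasp_force: 59.6
```

Request:
{"op": "move_arm", "data": {"rows": [[[0,0,0.001],0],[[0,0,0.001],0],[[0,0,0],0]]}}

```text
time_s: 7.33
tool_pos: [0.5932, 0.1945, 0.0536]
tcp_rot: [-0.0, -0.022, 1.0, -0.0]
force: [-0.6, -0.4, -0.4]
opening: 0.0268
grasp_force: 59.6
```

Request:
{"op": "move_arm", "data": {"rows": [[[0,0,0.001],0],[[0,0,0.001],0],[[0,0,0],0]]}}

```text
time_s: 7.58
tool_pos: [0.5929, 0.1945, 0.0515]
tcp_rot: [-0.0, -0.022, 1.0, -0.0]
force: [-1.7, 0.3, -0.2]
opening: 0.027
grasp_force: 59.7
```

Request:
{"op": "move_arm", "data": {"rows": [[[0,0,0.001],0],[[0,0,0.001],0],[[0,0,0],0]]}}

```text
time_s: 7.83
tool_pos: [0.5929, 0.1945, 0.0494]
tcp_rot: [-0.0, -0.022, 1.0, -0.0]
force: [-2.9, 0.5, -0.8]
opening: 0.027
grasp_force: 59.6
```

Request:
{"op": "move_arm", "data": {"rows": [[[0,0,0.001],0],[[0,0,0.0005],0],[[0,0,0],0]]}}

```text
time_s: 8.08
tool_pos: [0.5929, 0.1945, 0.0488]
tcp_rot: [-0.0, -0.022, 1.0, -0.0]
force: [-7.8, -1.7, 11.8]
opening: 0.0271
grasp_force: 61.4
```

Request:
{"op": "move_arm", "data": {"rows": [[[0,0,0.0005],0],[[0,0,0.0005],0],[[0,0,0.0005],0],[[0,0,0],0]]}}

```text
time_s: 8.42
tool_pos: [0.593, 0.1945, 0.0487]
tcp_rot: [-0.0, -0.022, 1.0, -0.0]
force: [-15.2, -3.4, 36.4]
opening: 0.0269
grasp_force: 64.8
```

Seated: z is at the expected height and the reaction rose sharply. I release, lift straight up, and check.

Request:
{"op": "move_arm", "data": {"rows": [[[0,0,-0.001],0],[[0,0,0],0],[[0,0,0],0],[[0,0,0],0],[[0,0,0],0],[[0,0,0],0]], "gripper": -0.2}}

```text
time_s: 8.92
tool_pos: [0.5934, 0.1946, 0.0476]
tcp_rot: [-0.0, -0.022, 1.0, -0.0]
force: [0.2, -0.2, 0.9]
opening: 0.0512
grasp_force: 0.0
```

Request:
{"op": "move_arm", "data": {"rows": [[[0,0,-0.01],0],[[0,0,-0.02],0],[[0,0,-0.02],0],[[0,0,-0.02],0],[[0.03,0,0],0],[[0.035,0,0],0],[[0.035,0,0],0],[[0,0,0],0]]}}

```text
time_s: 9.58
tool_pos: [0.4863, 0.189, 0.1179]
tcp_rot: [-0.003, -0.022, 1.0, -0.001]
force: [0.7, -0.3, -1.8]
opening: 0.0511
grasp_force: 0.0
```

```bash
python3 - <<'E'
from fit import *
np.set_printoptions(precision=4,suppress=True)
plan([.493,.190,.055],92.5)
s=imaging.get_image("side"); p=imaging.get_image("top"); W=cloud(p); V=cloud(s)
for n,V in(("top",W),("side",V)):
  d=(V-[.593,.194,0]); u=d[...,0]*.999+d[...,1]*.045; w=-d[...,0]*.045+d[...,1]*.999
  Q=np.stack([u,w,V[...,2]],-1)*1000
  a=Q[(abs(Q[...,0])<21)&(abs(Q[...,1])<14)]; print(n,"relay z",np.median(a[:,2]),a.mean(0),len(a))
  l=Q[(Q[...,0]<-24)&(Q[...,0]>-85)&(abs(Q[...,1])<14)&(Q[...,2]>47)&(Q[...,2]<95)]; print(len(l)); print(l[np.argsort(l[:,0])][::2].round(0).tolist())
a=cv2.resize(s["img"][140:185,190:245][...,::-1],(550,450),interpolation=cv2.INTER_CUBIC)
b=cv2.resize(p["img"][150:205,160:210][...,::-1],(250,275),interpolation=cv2.INTER_CUBIC)
o=np.zeros((450,800,3),np.uint8); o[:,:550]=a; o[:275,550:]=b; cv2.imwrite("pics/seated.png",o)
E
```

```text
t9.58 pos [0.4863 0.189  0.1179] yang 92.57 tilt [-0.0058 -0.0016] turn 0.07 shift mm [-7.1  0.8 62.8] F [ 0.7 -0.3 -1.8] open 0.0511 grip 0.0
top relay z 67.38361691295516 [  9.1231 -12.6367  61.6016] 25
0
[]
side relay z 67.88970823430287 [-6.5599 -3.5263 61.4739] 94
38
[[-62.0, -11.0, 69.0], [-60.0, 1.0, 68.0], [-58.0, -12.0, 72.0], [-57.0, -6.0, 73.0], [-55.0, -9.0, 77.0], [-54.0, 3.0, 68.0], [-53.0, -2.0, 82.0], [-52.0, -11.0, 77.0], [-49.0, -7.0, 62.0], [-49.0, -3.0, 80.0], [-48.0, -12.0, 80.0], [-48.0, -10.0, 59.0], [-47.0, 0.0, 74.0], [-46.0, -4.0, 64.0], [-45.0, -6.0, 52.0], [-44.0, -1.0, 54.0], [-43.0, -2.0, 82.0], [-41.0, -13.0, 53.0], [-41.0, 7.0, 78.0]]
```

View pics/seated.png

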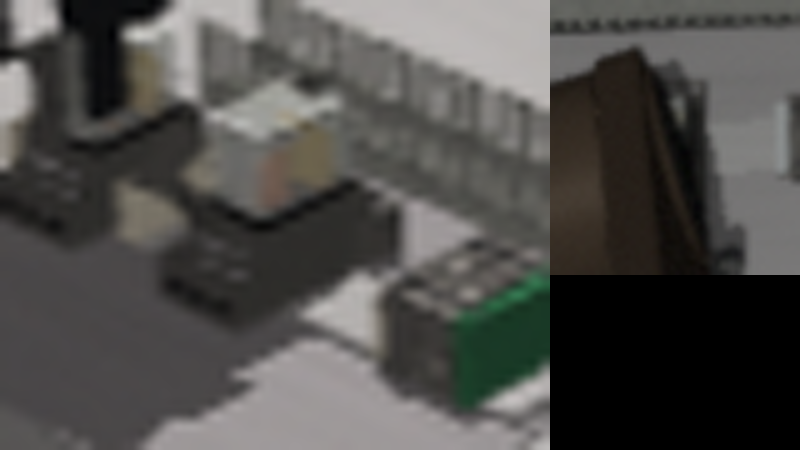

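The relay is sunk in the socket, with its base inside and the tab at the far end (crop 310,80). The lever's hook/lip points are at panel x -62 to -41 mm, 68–82 mm high, a lean of about 0.6 rad. I go down behind it with the fingers shut.

Request:
{"op": "move_arm", "data": {"rows": [[[0,0,0],0],[[0,0,0.02],0],[[0,0,0.02],0],[[0,0,0.022],0],[[-0.01,0,0],0],[[-0.01,0,0],0],[[0,0,0],0],[[0,0,0],0]], "gripper": 1}}

```text
time_s: 10.35
tool_pos: [0.5156, 0.1913, 0.0569]
tcp_rot: [0.001, -0.022, 1.0, 0.0]
force: [-0.5, 0.1, -0.0]
opening: -0.0001
grasp_force: 0.0
```

Request:
{"op": "move_arm", "data": {"rows": [[[-0.004,0,0],0],[[-0.004,0,0],0],[[-0.004,0,-0.001],0],[[-0.004,0,-0.002],0],[[-0.004,0,-0.002],0],[[0,0,0],0]]}}

```text
time_s: 10.85
tool_pos: [0.5348, 0.1921, 0.0615]
tcp_rot: [0.001, -0.022, 1.0, 0.0]
force: [0.3, 0.2, 1.0]
opening: 0.0001
grasp_force: 0.0
```

Request:
{"op": "move_arm", "data": {"rows": [[[-0.002,0,-0.0005],0],[[-0.002,0,-0.0005],0],[[-0.002,0,-0.0005],0],[[0,0,0],0]]}}

```text
time_s: 11.18
tool_pos: [0.5398, 0.1922, 0.0624]
tcp_rot: [0.0, -0.022, 1.0, 0.0]
force: [-0.2, 0.1, -0.2]
opening: -0.0
grasp_force: 0.0
```

Request:
{"op": "move_arm", "data": {"rows": [[[-0.001,0,0],0],[[-0.001,0,0],0],[[-0.001,0,0],0],[[0,0,0],0]]}}

```text
time_s: 11.52
tool_pos: [0.5426, 0.1923, 0.0623]
tcp_rot: [0.0, -0.022, 1.0, -0.0]
force: [-0.6, -0.2, 0.5]
opening: 0.0
grasp_force: 0.1
```

Request:
{"op": "move_arm", "data": {"rows": [[[-0.001,0,0],0],[[-0.001,0,0],0],[[0,0,0],0]]}}

```text
time_s: 11.77
tool_pos: [0.5437, 0.1923, 0.0621]
tcp_rot: [-0.001, -0.022, 1.0, -0.0]
force: [-3.4, 0.3, 2.5]
opening: -0.0001
grasp_force: 2.1
```

Request:
{"op": "move_arm", "data": {"rows": [[[-0.001,0,0],0],[[-0.001,0,0],0],[[0,0,0],0]]}}

```text
time_s: 12.02
tool_pos: [0.5442, 0.1922, 0.062]
tcp_rot: [-0.002, -0.022, 1.0, -0.0]
force: [-12.8, 1.6, 10.0]
opening: 0.0003
grasp_force: 6.3
```

Request:
{"op": "move_arm", "data": {"rows": [[[-0.001,0,-0.001],0],[[0,0,0],0],[[0,0,0],0],[[0,0,0],0]]}}

```text
time_s: 12.35
tool_pos: [0.5443, 0.1921, 0.0624]
tcp_rot: [-0.003, -0.022, 1.0, -0.001]
force: [-14.0, 1.9, 0.3]
opening: -0.0001
grasp_force: 6.7
```

Request:
{"op": "move_arm", "data": {"rows": [[[0.005,0,0],0],[[0.02,0,0],0],[[0.025,0,0],0],[[0.025,0,0],0],[[0.0,0,-0.035],0],[[0,0,-0.035],0],[[0,0,-0.03],0],[[0,0,0],0]]}}

```text
time_s: 13.02
tool_pos: [0.4754, 0.1903, 0.1686]
tcp_rot: [0.004, -0.022, 1.0, 0.001]
force: [0.9, -0.1, 1.1]
opening: -0.0002
grasp_force: 0.0
```

```bash
python3 - <<'E'
from fit import *
np.set_printoptions(precision=4,suppress=True)
s=imaging.get_image("side"); V=cloud(s)
d=(V-[.593,.194,0]); u=d[...,0]*.999+d[...,1]*.045; w=-d[...,0]*.045+d[...,1]*.999
Q=np.stack([u,w,V[...,2]],-1)*1000
l=Q[(Q[...,0]<-15)&(Q[...,0]>-85)&(abs(Q[...,1]+2)<14)&(Q[...,2]>47)&(Q[...,2]<95)]; print(l[np.argsort(l[:,0])][::2].round(0).tolist())
a=cv2.resize(s["img"][140:185,190:245][...,::-1],(550,450),interpolation=cv2.INTER_CUBIC)
cv2.imwrite("pics/lever.png",a)
plan([.45,-.2,.16],90)
E
```

```text
[[-39.0, -13.0, 80.0], [-35.0, -13.0, 82.0], [-34.0, -5.0, 59.0], [-33.0, -4.0, 54.0], [-33.0, -10.0, 72.0], [-32.0, 6.0, 74.0], [-30.0, -11.0, 48.0], [-30.0, -0.0, 48.0], [-29.0, -10.0, 56.0], [-29.0, -11.0, 72.0], [-29.0, 5.0, 54.0], [-29.0, -10.0, 51.0], [-29.0, 6.0, 49.0], [-28.0, -1.0, 79.0], [-28.0, -4.0, 64.0], [-26.0, -2.0, 51.0], [-26.0, -2.0, 59.0], [-24.0, 3.0, 80.0], [-23.0, -11.0, 77.0], [-22.0, -4.0, 78.0], [-22.0, -9.0, 80.0], [-21.0, 3.0, 75.0], [-19.0, -5.0, 58.0], [-19.0, -11.0, 71.0], [-19.0, -9.0, 55.0], [-19.0, -16.0, 77.0], [-18.0, -14.0, 56.0], [-18.0, -3.0, 52.0], [-17.0, -9.0, 78.0], [-17.0, -13.0, 67.0], [-16.0, -12.0, 63.0], [-16.0, -7.0, 65.0]]
t13.07 pos [0.4746 0.19   0.1663] yang 92.55 tilt [0.0061 0.0019] turn 2.55 shift mm [  24.7 -390.     5.4] F [-0.8 -0.  -0.2] open -0.0 grip 0.0
```

View pics/lever.png

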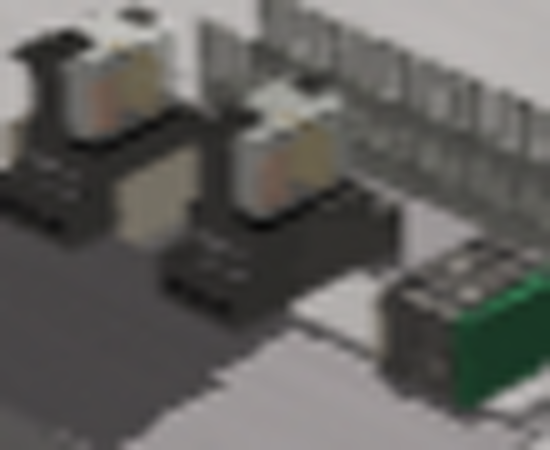

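The lever stands upright with its hook over the relay, the same as the locked neighbour at (110,80). Now I measure the switch and eye, with the arm clear of them.

```bash
python3 - <<'E'
from fit import *
np.set_printoptions(precision=4,suppress=True)
p=imaging.get_image("top"); s=imaging.get_image("side")
seg=rectpts(.2,.09,.004)+rectpts(.15,.062,.084)
for n,im in(("t",p),("s",s)):
    print(n,fit([im],seg,(.598,-.297,.21),(.02,.015,.1)),fit([im],seg[4:],(.598,-.297,.21),(.02,.015,.1)))
    W=cloud(im); m=silhouettes("switch",im)[0]["mask"]|((abs(W[...,0]-.48)<.04)&(abs(W[...,1]+.32)<.03)&(W[...,2]>.02))
    Q=W[m&(W[...,2]>.07)&(W[...,2]<.095)]; Q=Q[(Q[:,0]>.51)]
    c=Q.mean(0); _,_,vt=np.linalg.svd((Q-c)[:,:2],full_matrices=False); print("lid",len(Q),c,cv2.minAreaRect((Q[:,:2]*1000).astype(np.float32)),np.degrees(np.arctan(vt[0,1]/vt[0,0])),np.percentile(Q[:,0],[0,2,98,100]),np.median(Q[:,2]))
    E=W[m&(W[...,2]>.02)&(W[...,2]<.075)]; E=E[E[:,0]<.512]; E=E[np.argsort(E[:,0])]; print(len(E)); print((E[::4]*1000).round(0).astype(int).tolist())
a=cv2.resize(p["img"][145:228,310:360][...,::-1],(360,598),interpolation=cv2.INTER_CUBIC)
b=cv2.resize(s["img"][185:255,298:360][...,::-1],(440,497),interpolation=cv2.INTER_CUBIC)
o=np.zeros((598,800,3),np.uint8); o[:,:360]=a; o[:497,360:]=b; cv2.imwrite("pics/switch.png",o)
E
```

```text
t (array([ 0.6078, -0.29  ,  0.2041]), np.float32(-88.99819)) (array([ 0.5782, -0.282 ,  0.2386]), np.float32(-110.82244))
lid 928 [ 0.6032 -0.2916  0.0825] ((601.301025390625, -294.3186340332031), (160.5567169189453, 63.852420806884766), 12.280688285827637) 12.262325904290087 [0.5228 0.5336 0.676  0.6835] 0.08232518059347581
88
[[441, -290, 29], [444, -295, 23], [465, -324, 57], [468, -319, 63], [470, -325, 67], [473, -321, 37], [475, -319, 45], [477, -319, 62], [480, -319, 65], [482, -318, 37], [485, -318, 34], [486, -323, 62], [489, -321, 69], [493, -319, 64], [494, -312, 48], [497, -312, 51], [500, -312, 53], [502, -307, 59], [503, -321, 55], [506, -312, 53], [508, -313, 61], [509, -305, 53]]
s (array([ 0.5977, -0.3012,  0.2003]), np.float64(-131.18931579589844)) (array([ 0.5954, -0.3   ,  0.2199]), np.float32(-133.58029))
lid 689 [ 0.5968 -0.301   0.0806] ((603.1272583007812, -296.3115539550781), (152.041748046875, 65.11150360107422), 12.161306381225586) 11.08700758357184 [0.5249 0.5294 0.6731 0.6821] 0.08076073139792839
129
[[440, -294, 21], [459, -327, 43], [460, -329, 54], [461, -325, 44], [463, -323, 59], [464, -331, 35], [464, -329, 58], [465, -329, 41], [466, -324, 58], [468, -331, 34], [470, -324, 63], [473, -327, 35], [475, -325, 36], [477, -325, 57], [480, -326, 59], [482, -324, 63], [484, -326, 60], [484, -317, 34], [486, -319, 38], [487, -325, 44], [489, -323, 49], [490, -323, 31], [492, -323, 58], [494, -327, 41], [496, -328, 51], [499, -323, 40], [502, -316, 52], [503, -311, 53], [503, -321, 54], [508, -311, 53], [508, -326, 40], [511, -315, 57], [512, -315, 53]]
```

View pics/switch.png

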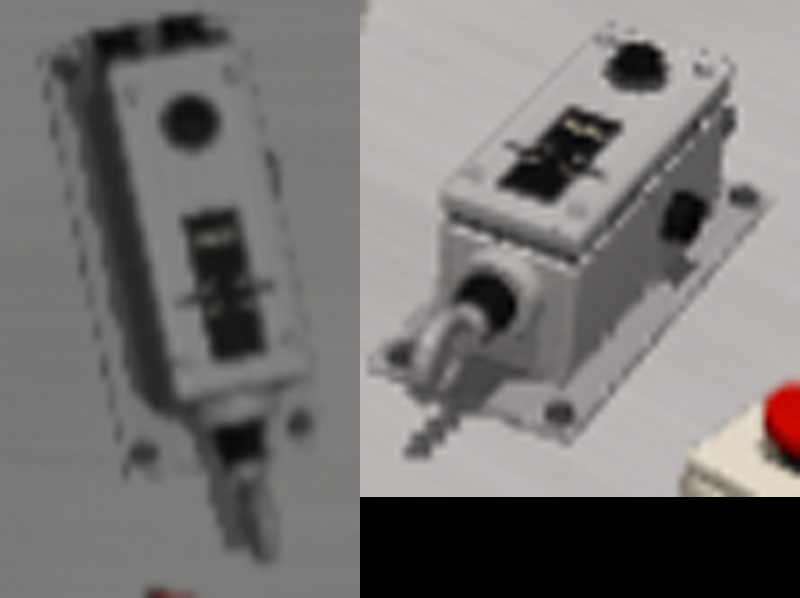

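The switch is at about (0.6025,-0.294) with yaw 12.2°, and its pointer bar is at (212,238), above the ticks at (225,290). The eye ring is at (262,515), which puts the eye at about (0.476,-0.3215). I move over it with a partial opening.

```bash
python3 -c "
from h import *
plan([.476,-.3215,.12],102.2)"
```

```text
t13.27 pos [0.4719 0.189  0.1623] yang 92.54 tilt [-0.0013 -0.0005] turn -9.66 shift mm [ 103.8 -499.8   42.6] F [-0.4  0.2 -0.7] open -0.0002 grip 0.0
```

Request:
{"op": "move_arm", "data": {"rows": [[[0,0,0],-4.8],[[0,0,0],-4.9],[[0.0065,-0.0313,0],0],[[0.0065,-0.0313,0],0],[[0.0065,-0.0313,0],0],[[0.0065,-0.0313,0],0],[[0.0065,-0.0313,0],0],[[0.0065,-0.0313,0],0]], "gripper": 0.15}}

```text
time_s: 13.93
tool_pos: [0.4732, -0.004, 0.1621]
tcp_rot: [-0.001, -0.107, 0.994, 0.0]
force: [1.1, -0.1, 0.8]
opening: 0.0362
grasp_force: 0.0
```

Request:
{"op": "move_arm", "data": {"rows": [[[0.0065,-0.0313,0],0],[[0.0065,-0.0313,0],0],[[0.0065,-0.0313,0],0],[[0.0065,-0.0313,0],0],[[0.0065,-0.0313,0],0],[[0.0065,-0.0313,0],0],[[0.0065,-0.0313,0],0],[[0.0065,-0.0313,0],0]]}}

```text
time_s: 14.6
tool_pos: [0.4755, -0.2596, 0.1619]
tcp_rot: [-0.001, -0.106, 0.994, 0.001]
force: [1.2, -0.4, -0.9]
opening: 0.0362
grasp_force: 0.0
```

Request:
{"op": "move_arm", "data": {"rows": [[[0.0065,-0.02,0],0],[[0.0065,-0.01,0.02],0],[[0,0,0.02],0],[[0,0,0],0],[[0,0,0],0]]}}

```text
time_s: 15.02
tool_pos: [0.4689, -0.2896, 0.1217]
tcp_rot: [-0.002, -0.106, 0.994, 0.001]
force: [-0.0, -0.3, 0.8]
opening: 0.0362
grasp_force: 0.0
```

```bash
python3 -c "
from h import *
plan([.476,-.3215,.038],102.2)"
```

```text
t15.02 pos [ 0.4689 -0.2896  0.1217] yang 102.21 tilt [-0.0034  0.0025] turn 0.01 shift mm [ -0.5 -32.9  83.6] F [-0.  -0.3  0.8] open 0.0362 grip 0.0
```

Request:
{"op": "move_arm", "data": {"rows": [[[0,-0.015,0],0],[[0,-0.015,0.02],0],[[0,-0.003,0.02],0],[[0,0,0],0],[[0,0,0],0]]}}

```text
time_s: 15.43
tool_pos: [0.477, -0.3225, 0.0834]
tcp_rot: [-0.0, -0.107, 0.994, 0.0]
force: [-0.6, 0.2, -0.1]
opening: 0.0365
grasp_force: 0.0
```

```bash
python3 - <<'E'
from h import *
plan([.476,-.3215,.038],102.2)
s=imaging.get_image("side"); a=cv2.resize(s["img"][185:255,290:360][...,::-1],(600,600),interpolation=cv2.INTER_CUBIC)
st=monitor.get_state()["tool_pos"]
for z,col in((.081,(0,0,255)),(.06,(0,255,0)),(.038,(255,0,255))):
    u,v=pix(s,[[st[0],st[1],z]])[0]; cv2.circle(a,(int((u-290+.5)*8.57),int((v-185+.5)*8.57)),4,col,-1)
cv2.imwrite("pics/eye.png",a)
E
```

```text
t15.43 pos [ 0.477  -0.3225  0.0834] yang 102.25 tilt [-0.001   0.0008] turn 0.05 shift mm [ 0.8  1.1 45.5] F [-0.6  0.2 -0.1] open 0.0365 grip 0.0
```

View pics/eye.png

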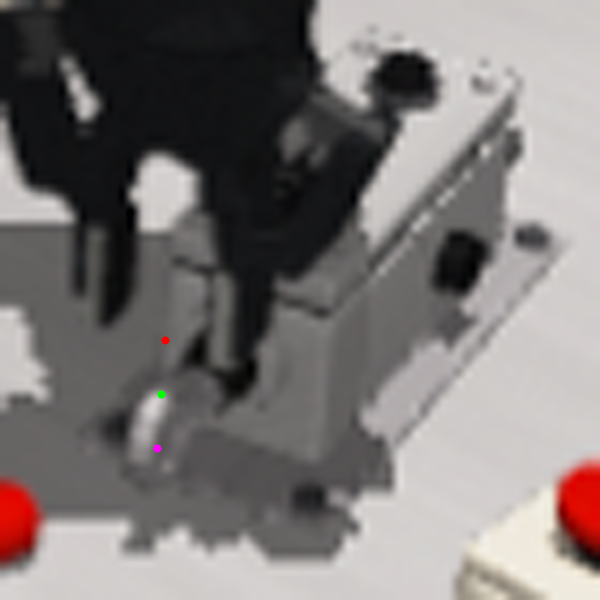

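The ring at (170,420) lies under and midway between the fingertips at (110,320) and (240,395). I descend and pinch.

Request:
{"op": "move_arm", "data": {"rows": [[[-0.001,0.001,0.015],0],[[0,0,0.015],0],[[0,0,0.011],0],[[0,0,0.004],0],[[0,0,0],0],[[0,0,0],0]]}}

```text
time_s: 15.98
tool_pos: [0.4781, -0.3215, 0.0389]
tcp_rot: [0.0, -0.107, 0.994, -0.0]
force: [0.7, -0.1, 1.0]
opening: 0.0362
grasp_force: 0.0
```

Request:
{"op": "move_arm", "data": {"rows": [[[0,0,0],0],[[0,0,0],0],[[0,0,0],0],[[0,0,0],0],[[0,0,0],0],[[0,0,0],0],[[0,0,0],0],[[0,0,0],0]], "gripper": 1}}

```text
time_s: 16.65
tool_pos: [0.4782, -0.3217, 0.0391]
tcp_rot: [0.0, -0.107, 0.994, -0.0]
force: [-1.0, 0.6, 7.9]
opening: 0.0078
grasp_force: 58.5
```

Request:
{"op": "move_arm", "data": {"rows": [[[0.002,0,0],0],[[0.002,0,0],0],[[0.002,0,0],0],[[0.002,0,0],0],[[0.002,0,0],0],[[0.002,0,0],0],[[0,0,0],0],[[0,0,0],0]]}}

```text
time_s: 17.32
tool_pos: [0.4673, -0.3241, 0.0391]
tcp_rot: [0.001, -0.106, 0.994, -0.001]
force: [7.5, 5.9, 3.7]
opening: 0.0081
grasp_force: 58.5
```

Request:
{"op": "move_arm", "data": {"rows": [[[0.002,0,0],0],[[0.002,0,0],0],[[0.002,0,0],0],[[0.002,0,0],0],[[0.002,0,0],0],[[0.002,0,0],0],[[0,0,0],0],[[0,0,0],0]]}}

```text
time_s: 17.98
tool_pos: [0.4559, -0.3266, 0.0391]
tcp_rot: [0.001, -0.106, 0.994, -0.001]
force: [10.6, 10.2, 3.4]
opening: 0.0077
grasp_force: 58.5
```

```bash
python3 - <<'E'
from h import *
p0=np.array([.4782,-.3217]); plan([*(p0-.025*np.array([.9774,.2113])),.039],102.2)
st=monitor.get_state(); d=st["tool_pos"][:2]-p0; print("pulled mm",1000*np.hypot(*d),"axial F",st["force"][:2]@[.9774,.2113])
p=imaging.get_image("top"); cv2.imwrite("pics/final.png",cv2.resize(p["img"][145:228,300:370][...,::-1],(504,598),interpolation=cv2.INTER_CUBIC))
E
```

```text
t17.98 pos [ 0.4559 -0.3266  0.0391] yang 102.22 tilt [ 0.0025 -0.0008] turn 0.02 shift mm [2.2 0.  0.1] F [10.6 10.2  3.4] open 0.0077 grip 58.5
pulled mm 22.81773617172378 axial F 12.51849007790802
```

View pics/final.png

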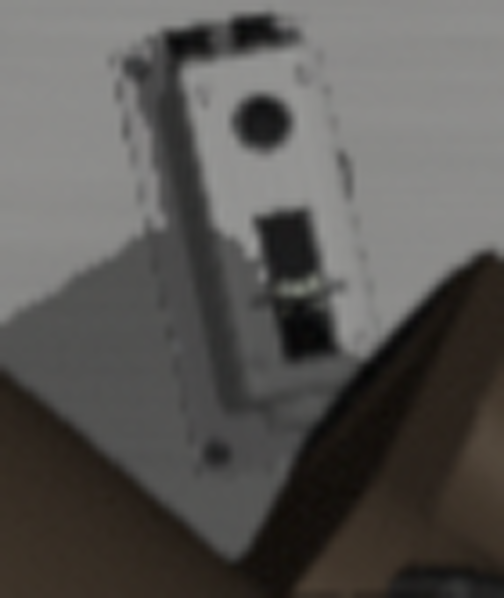

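The white pointer at (298,288) sits at the ticks (250–340, 290). I add the last 2 mm, check that it holds steady, and hand in.

Request:
{"op": "move_arm", "data": {"rows": [[[0.001,0,0],0],[[0.001,0,0],0],[[0,0,0],0],[[0,0,0],0],[[0,0,0],0],[[0,0,0],0],[[0,0,0],0],[[0,0,0],0]]}}

```text
time_s: 18.7
tool_pos: [0.4541, -0.327, 0.0391]
tcp_rot: [0.001, -0.106, 0.994, -0.001]
force: [10.6, 8.8, 3.3]
opening: 0.0079
grasp_force: 58.5
```

```bash
python3 - <<'E'
from h import *
p0=np.array([.4782,-.3217])
def ptr(): # bright pointer row profile in window along switch axis, image px
    p=imaging.get_image("top"); s=-np.arange(0,.08,.002)+.02; o=np.array([.6025,-.294])
    X=np.c_[o[0]+s*.9774,o[1]+s*.2113,0*s+.084]; uv=pix(p,X).astype(np.float32)
    g=cv2.remap(p["img"].mean(2).astype(np.float32),uv[:,:1],uv[:,1:],1).ravel(); return s[np.argmax(np.where(s<-.01*0+.02,g,0)*(s>-.05))]
for i in range(2):
    st=monitor.get_state(); print(1000*np.hypot(*(st["tool_pos"][:2]-p0)),st["force"],st["opening"],st["grasp_force"]); print("pointer s",ptr())
q=[.593,.194]; s=imaging.get_image("side"); V=cloud(s)
for o in("relay","socket_lever"):
    for d in silhouettes(o,s)[:2]: print(o,d["confidence"],np.nanmedian(V[d["mask"]],0).round(3))
ok=22<1000*np.hypot(*(monitor.get_state()["tool_pos"][:2]-p0))<28
print(ok)
if ok: print(ticket.job_done())
E
```

```text
24.68257120834107 [10.64485246  8.7693256   3.29361093] 0.007875838717487463 58.51761384867132
pointer s 0.016
24.714824852631946 [10.5819342   8.22894992  4.10801566] 0.008052709683119512 58.51684592664242
pointer s 0.018000000000000002
relay 0.45 [0.592 0.179 0.063]
socket_lever 0.4 [0.563 0.188 0.063]
True
the job is handed in; nothing more can be done
None
```

I handed the job in at about 19 s, and its result was not reported back: the relay is fully home with its tab away from the lever, the lever is shut over it, and the gripper is holding the eye about 24.7 mm out, with the pointer at the run mark.

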